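# Zero the dosing dial on the housekeeping cart and click it to three

## Task

On the cart's cleaner dosing unit, flip the red pawl lever out, turn the dial back until it rests on its zero stop, and flip the pawl in again. Then turn the dial forward (clockwise) exactly three clicks and leave it resting there with the pawl in, without forcing anything or shifting the tumbler, bottle and carton standing around it.

Things in the scene. Friction and masses are not known exactly. Their poses are not given: they have to be found in the camera images.
- dosing_unit: White console fixed to the cart, any place and yaw; top 40 mm high, x -75 to 75, y -75 to 150 mm. Origin: on the cart top under the dial's axis; z up. A blue cartridge lies beside it along y (x 80 to 148, y -38 to 135 mm, top 74 mm high). Nothing on the unit may be pushed harder than 40 N.
- zero_tick (a point): Wide red tick on the console top, 67 mm from the dial's axis on the -x side. Eight black ticks follow clockwise, 30 degrees apart. The red arrow on the dial points at the red tick at zero and one tick further on per click.
- dial_hub (a point): Point on the dial's upright axis, on its white face, 58 mm above the cart top. The face has radius 49 mm, the dark saw-toothed rim 57 mm (rim top 54 mm high). A grey boss of radius 14 mm rises to 65 mm.
- peg (a point): Centre of the top of one of the dial's three blue upright finger pegs, which turn with it: 14 mm thick, 40 mm from the axis, 120 degrees apart, tops 86 mm above the cart top. At zero they stand at 60 (this one), 180 and 300 degrees counter-clockwise from the console's x axis. Push a peg sideways to turn the dial.
- dial (a joint): Dial angle, rad: 0 on the zero stop (hard end stop), growing clockwise seen from above (forward), a click each 0.5236, up to 8. Starts at 4 to 6 clicks. It rests only in a click: about 5 N on a peg moves it out; from about 0.6 of the way it snaps into the next by itself, ahead of the finger. Pawl in: forward only, blocked after 3 degrees back. Pawl out: clicks both ways.
- pawl (a joint): Angle of the red pawl lever about its upright pivot (x -42, y 72 mm in the console's frame), rad: 0 = in (nose in the dial's teeth), 0.70 = out, growing counter-clockwise seen from above. It snaps over the middle to the nearer end and stays; about 1 N on its post. The nose bobs up to 0.16 as the dial clicks forward. Starts in.
- pawl_tab (a point): Centre of the top of the pawl's upright red thumb post: 14 mm thick, 50 mm from the pivot, top 86 mm above the cart top, lever arm below it 54 mm high. In the console's frame at x -25, y 119 mm when in, x -59, y 119 mm when out: push towards the console's -x to flip the pawl out, towards +x to flip it in.
- tumbler: Steel tumbler with a black lid, 72 mm wide, 126 mm high, loose; origin at the centre of its underside. Leave it where it is.
- lotion: Green bottle with a white cap, 40 mm wide, 95 mm high, loose; origin at the centre of its underside. Leave it where it is.
- carton: White carton with a blue band, 75 x 55 mm, 85 mm high, loose; origin at the centre of its underside. Leave it where it is.

How it is judged:
By the outcome, as a careful person would: the job done as asked, in the order asked, and still so for the second after the job is handed in, with the robot touching nothing.
It also fails if it takes over 64 s, if anything falls off the work surface, if the arm or the gripper's body presses on something with over 40 N, if the wrist force passes 120 N, or if a joint passes its speed limit or range.

## Robot

A 7-joint arm with a two-finger parallel gripper is mounted at the origin on the work surface. World frame = base frame: x ahead of the robot, y to its left, z up, the work surface at z = 0. Lengths are in m, angles in rad, forces in N, time in s.
With the tool pointing down it reaches from about 0.35 to 0.9 m from the base axis. Payload 8.1 kg.
Tool frame: the origin (TCP) lies between the finger pads; the fingertips stand 25 mm ahead of it and the grasp point (between the pads) lies 6 mm ahead of it; z points along the fingers, y is the direction in which the jaws open and shut (so a half turn about z gives the same grasp; the last joint's range is limited). The gripper opens to 92 mm and grips with 3 to 60 N. Pads are 19 mm wide; open, the fingers measure 130 mm over their backs; the gripper's body (75 mm by 190 mm) begins 47 mm behind the grasp point.
Start: joints at [-1.292, 0.434, 0.025, 1.573, -0.012, 1.134, -0.075], TCP at [0.233, 0.58, 0.252] pointing down, gripper open.
Joint ranges: [-2.62, 2.62], [-0.44, 2.09], [-1.27, 1.32], [0.08, 2.57], [-1.32, 4.46], [0.12, 2], [-2.74, 2.74]. Speed limits (rad/s): [2.22, 2.22, 3.01, 3.01, 3.14, 3.14, 3.14].

## Interface

Orientations are given as a rotation vector (axis times angle).
In Python, from cell import * gives the robot as it stands.
- The arm moves only by the shell command python3 -m jog 'ROWS' [FORCE]. ROWS is JSON, one flat list of numbers, 5 for each row, row after row: the finger opening in mm, from 0 to 91.8, then the shift along the tool's x, y, z in units of 40 mm (1.0 is 40 mm), then the turn about the tool's z in units of 6 degrees (1.0 is 6 degrees). A call has 1 to 20 rows; each row shifts and turns the pose as measured when the row begins, along the tool's axes as they then stand; what a row does not reach is not made up. A row lasts 1/12 s, in which the tool goes at most 41.7 mm and 7.16 degrees, less where a joint would pass 70% of its speed; a pose out of reach is approached as far as the arm can. A call is refused whole if a number of a shift passes 1 or a number of a turn 1, either way. A call with a gripper value outside its range is refused whole. The fingers move at their own pace and stop on an object; FORCE is the grip in N (left out, the last holds). Time passes only in rows, so rows that do not move let the fingers close. It gives the time, the measured TCP pose, the force and the opening at its end, in the units of the state.
- observe(): the state, without advancing time (a new reading comes with each control period).
- get_image(name): name is "scene" or "top"; returns the picture (420x560x3 uint8, red, green, blue); there is no depth.
- camera_params(name): a dict with "intrinsics" (3x3 intrinsics, pixels), "dist_coeffs" ([k1, k2, p1, p2, k3] as OpenCV has them; the pictures are not rectified), "xyz" and "orientation" of the camera in the world. Camera axes: x right, y down, z forward; pixel columns grow to the right and rows downward; lengths in m; the calibration is good to about 2 mm. A picture is of the moment at which its call begins. camera_params takes no time and is no camera call.
- sign_off(): hands the job in, once; it reports no verdict.
The state is a dict: "clock": time; "joints": joint angles; "dq": joint speeds; "joint_efforts": joint torques, N m; "position": TCP position; "ee_rot": TCP orientation; "force": force on the tool from outside, world axes, zero at the start; "ft_torque": the same for the moment, N m; "width": opening from 0.0 (shut) to 1.0 (fully open).
Only numpy, scipy, OpenCV 4.12 (cv2) and the standard library are available. Lean on these libraries where they do the work, as an engineer would, in place of code of your own. Each camera call takes 0.05 s, during which the arm holds its last target. There are 200 camera calls.

## Working session

There is one attempt and no reset: what is moved stays moved. The work goes in short steps, Python scripts to look and compute and a shell command to move; the robot and the scene stay as the last step left them, time stands still between calls to the robot, and variables do not carry over. Pictures are saved under pics/ and viewed, about 8 in all and at most 12, crops included, and the job is handed in when it is done.

```bash
mkdir -p pics; python3 - <<'E'
from cell import *
import cv2
for n in("scene","top"):
    cv2.imwrite(f"pics/{n}0.png",get_image(n)[:,:,::-1]); print(n,camera_params(n))
print(observe())
E
```

```text
scene {'intrinsics': array([[496.43210277,   0.        , 285.04830685],
       [  0.        , 496.43210277, 204.57849222],
       [  0.        ,   0.        ,   1.        ]]), 'dist_coeffs': array([-0.07883627,  0.        ,  0.        ,  0.        ,  0.        ]), 'xyz': array([ 1.02390385, -0.58594163,  0.95503705]), 'orientation': array([-2.34057595, -0.78132018,  0.28235172])}
top {'intrinsics': array([[379.51722587,   0.        , 283.62864736],
       [  0.        , 379.51722587, 209.24588329],
       [  0.        ,   0.        ,   1.        ]]), 'dist_coeffs': array([-0.01862424,  0.        ,  0.        ,  0.        ,  0.        ]), 'xyz': array([ 0.52905576, -0.01902606,  0.81874058]), 'orientation': array([-2.16956099,  2.13406754, -0.0752247 ])}
{'clock': 0.1, 'joints': array([-1.29160339,  0.43510871,  0.02495282,  1.57401265, -0.0115937 ,
        1.13402034, -0.07507672]), 'dq': array([-0.00014545, -0.00175161,  0.00220468, -0.00451579,  0.00074251,
       -0.00123012, -0.00035437]), 'joint_efforts': array([ 3.40303959e-03, -6.69119167e+01,  9.88566019e-01, -3.15144217e+01,
       -6.04168489e-02,  3.74543597e-02,  6.99120847e-05]), 'position': array([0.23274136, 0.57957993, 0.25104837]), 'ee_rot': array([-5.96093786e-01, -3.08437485e+00,  2.19409154e-03]), 'force': array([-0.56203113, -0.58754738,  0.31838058]), 'ft_torque': array([ 0.00120334, -0.03131746, -0.01777723]), 'width': 0.9997459804404603}
```

View pics/top0.png

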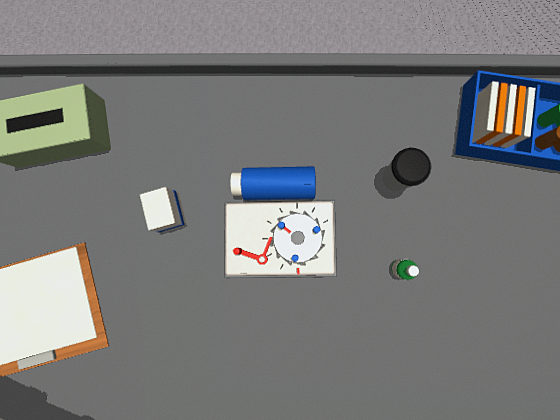

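View pics/scene0.png

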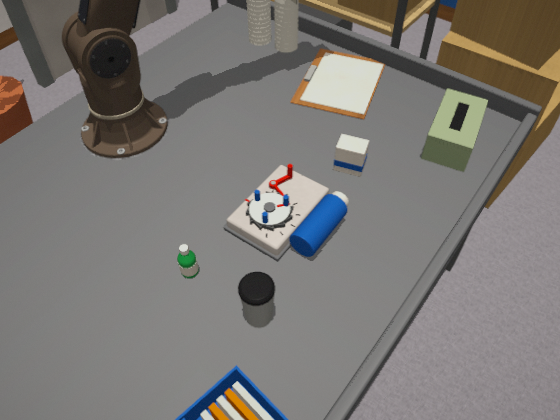

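The top view shows the hub at about (298,238), pawl post (237,251), red zero tick (298,270), and pegs (281,226), (316,230) and (295,258). The console is nearly aligned with the world axes. The tumbler, bottle and carton are well clear.

```bash
cat >h.py <<'E'
from cell import *
import cv2, numpy as np
from scipy.spatial.transform import Rotation as R
def ray(n,uv,z):
    c=camera_params(n); p=cv2.undistortPoints(np.array([[uv]],float),c["intrinsics"],c["dist_coeffs"])[0,0]
    d=R.from_rotvec(c["orientation"]).as_matrix()@[p[0],p[1],1]; o=np.array(c["xyz"])
    return o+d*(z-o[2])/d[2]
def proj(n,P):
    c=camera_params(n); M=R.from_rotvec(c["orientation"]).as_matrix().T
    return cv2.projectPoints(np.array(P,float).reshape(-1,3),cv2.Rodrigues(M)[0],-M@c["xyz"],c["intrinsics"],c["dist_coeffs"])[0][:,0]
def crop(n,box,name,s=6):
    im=get_image(n)[:,:,::-1]; x0,y0,x1,y1=box
    cv2.imwrite(name,cv2.resize(im[y0:y1,x0:x1],None,fx=s,fy=s,interpolation=cv2.INTER_CUBIC))
E
python3 - <<'E'
from h import *
crop("top",(220,195,345,285),"pics/c1.png")
for uv,z in[((298,238),.065),((237,251),.086),((281,226),.086),((316,230),.086),((295,258),.086),((298,270),.04),((224,202),.04),((334,201),.04),((336,276),.04),((226,276),.04)]: print(uv,ray("top",uv,z).round(4))
E
```

```text
(298, 238) [ 0.5506 -0.0222  0.065 ]
(237, 251) [0.5229 0.0951 0.086 ]
(281, 226) [0.5726 0.0111 0.086 ]
(316, 230) [ 0.566  -0.0565  0.086 ]
(295, 258) [ 0.5117 -0.0169  0.086 ]
(298, 270) [ 0.4865 -0.0232  0.04  ]
(224, 202) [0.6233 0.1326 0.04  ]
(334, 201) [ 0.6286 -0.0953  0.04  ]
(336, 276) [ 0.476  -0.1001  0.04  ]
(226, 276) [0.4714 0.1233 0.04  ]
```

View pics/c1.png

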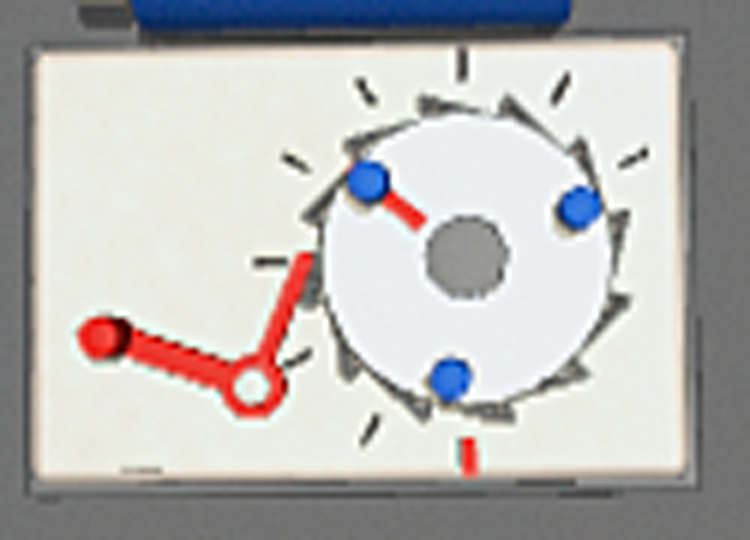

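```bash
cat >>h.py <<'E'
def go(x,y,z,th):
    "tool-frame shift (units of 40mm) to a world TCP and tool-y heading th deg"
    s=observe(); M=R.from_rotvec(s["ee_rot"]).as_matrix(); h=np.degrees(np.arctan2(M[1,1],M[0,1]))
    print("t",round(s["clock"],2),"pos",s["position"].round(4),"head",round(h,1),"tilt",M[2,2].round(4),"F",s["force"].round(1),"q",s["joints"].round(2),"w",round(s["width"]*91.8,1))
    print("shift",(M.T@(np.array([x,y,z])-s["position"])/.04).round(2),"turn",round(((h-th+180)%360-180)/6,2))
E
python3 -m jog '[40,0,0,0,1,40,0,0,0,1,40,0,0,0,1,40,0,0,0,1,40,0,0,0,1,40,0,0,0,1,40,0,0,0,1,40,0,0,0,1,40,0,0,0,1,40,0,0,0,1,40,0,0,0,1,40,0,0,0,0.3]'
python3 -c "
from h import *
go(.523,.096,.2,1)"
```

```text
clock: 1.15
position: [0.2319, 0.5771, 0.2469]
ee_rot: [2.276, 2.159, -0.014]
force: [-0.3, 0.5, 0.5]
width: 0.436
t 1.15 pos [0.2319 0.5771 0.2469] head -3.0 tilt -1.0 F [-0.3  0.5  0.5] q [-1.48  0.44  0.31  1.6  -0.14  1.13 -1.19] w 40.0
shift [-11.62   7.9    1.26] turn -0.67
```

```bash

python3 -m jog '[40,-0.8,0.55,0,-0.6,40,-0.8,0.55,0,0,40,-0.8,0.55,0,0,40,-0.8,0.55,0,0,40,-0.8,0.55,0,0,40,-0.8,0.55,0,0,40,-0.8,0.55,0,0,40,-0.8,0.55,0,0,40,-0.8,0.55,0,0,40,-0.8,0.55,0,0,40,-0.8,0.55,0,0,40,-0.8,0.55,0,0,40,-0.8,0.55,0,0,40,-0.8,0.55,0,0]'
python3 -c "
from h import *
go(.523,.096,.15,1)"
```

```text
clock: 2.32
position: [0.5481, 0.1223, 0.2453]
ee_rot: [-2.185, -2.256, 0.019]
force: [0.1, 0.6, -0.1]
width: 0.431
t 2.32 pos [0.5481 0.1223 0.2453] head 1.8 tilt -0.9999 F [ 0.1  0.6 -0.1] q [-0.67  0.36  0.48  1.76 -0.18  1.08 -0.1 ] w 39.6
shift [-0.62 -0.63  2.39] turn 0.14
```

```bash

python3 -m jog '[40,-0.35,-0.35,0.6,0,40,-0.3,-0.3,0.8,0,40,0,0,0.8,0,40,0,0,0.2,0]'
python3 -c "
from h import *
go(.523,.096,.097,1)
s=observe()
crop('top',(200,180,345,300),'pics/c2.png',5)"
```

```text
clock: 2.65
position: [0.5298, 0.0818, 0.1503]
ee_rot: [2.196, 2.232, -0.009]
force: [-0.4, 0.4, 0.4]
width: 0.435
t 2.65 pos [0.5298 0.0818 0.1503] head 0.9 tilt -0.9999 F [-0.4  0.4  0.4] q [-0.6   0.42  0.45  1.94 -0.23  0.83 -0.01] w 40.0
shift [ 0.37 -0.17  1.33] turn -0.01
```

View pics/c2.png

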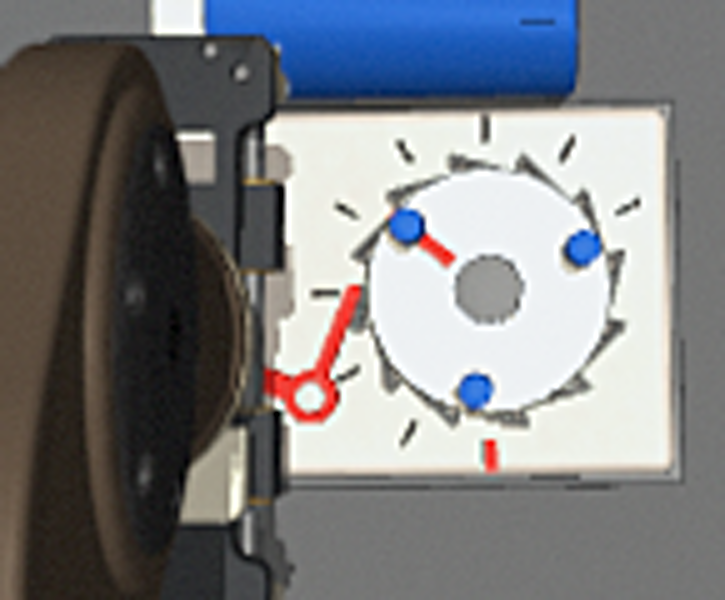

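The gripper hangs over the pawl post, so the post is hidden, but the dial and pegs are clear. I centre and descend.

```bash

python3 -m jog '[40,0.37,-0.17,0,0,40,0,0,0,0]'
python3 -c "
from h import *
go(.523,.096,.097,1)"
python3 -m jog '[40,0,0,0.6,0,40,0,0,0.6,0,40,0,0,0.1,0,40,0,0,0,0]'
python3 -c "
from h import *
go(.523,.096,.097,1)"
```

```text
clock: 2.87
position: [0.5228, 0.0965, 0.1509]
ee_rot: [2.199, 2.231, -0.013]
force: [-0.6, 1.0, 0.1]
width: 0.433
t 2.87 pos [0.5228 0.0965 0.1509] head 0.8 tilt -0.9999 F [-0.6  1.   0.1] q [-0.63  0.42  0.45  1.95 -0.23  0.83 -0.04] w 39.7
shift [0.   0.   1.35] turn -0.03
clock: 3.2
position: [0.5277, 0.1003, 0.1036]
ee_rot: [2.189, 2.236, 0.001]
force: [-0.1, -0.2, -0.0]
width: 0.44
t 3.2 pos [0.5277 0.1003 0.1036] head 1.2 tilt -0.9999 F [-0.1 -0.2 -0. ] q [-0.6   0.49  0.41  1.98 -0.27  0.72  0.  ] w 40.4
shift [-0.1  -0.12  0.16] turn 0.04
```

```bash

python3 -m jog '[40,-0.08,-0.1,0.15,0,40,0,-0.2,0,0,40,0,-0.2,0,0,40,0,-0.2,0,0,40,0,-0.2,0,0]'
python3 -c "
from h import *
go(.483,.096,.097,1)"
```

```text
clock: 3.62
position: [0.4936, 0.0971, 0.1016]
ee_rot: [2.186, 2.234, 0.013]
force: [0.5, 0.7, 0.1]
width: 0.439
t 3.62 pos [0.4936 0.0971 0.1016] head 1.3 tilt -0.9998 F [0.5 0.7 0.1] q [-0.62  0.44  0.42  2.07 -0.27  0.66 -0.01] w 40.3
shift [-0.02 -0.27  0.11] turn 0.04
```

```bash

python3 -m jog '[40,0,-0.15,0,0,40,0,-0.12,0,0,40,0,0,0,0,40,0,0.1,0,0,40,0,0,-1,0,40,0,0,-1,0,40,0,0,-0.5,0]'
python3 -c "
from h import *
go(.573,.0109,.15,-35)"
```

```text
clock: 4.2
position: [0.4786, 0.0962, 0.2007]
ee_rot: [2.189, 2.238, -0.007]
force: [0.6, 0.7, -0.1]
width: 0.433
t 4.2 pos [0.4786 0.0962 0.2007] head 1.3 tilt -0.9999 F [ 0.6  0.7 -0.1] q [-0.71  0.28  0.5   2.   -0.15  0.9  -0.12] w 39.7
shift [-2.17  2.31  1.3 ] turn 6.04
```

```bash

python3 -m jog '[34,-0.6,0.6,0,0,34,-0.7,0.75,0,0,34,-0.6,0.7,0,0,34,0,0,0,1,34,0,0,0,1,34,0,0,0,1,34,0,0,0,1,34,0,0,0,1,34,0,0,0,1,34,0,0,0,0]'
python3 -c "
from h import *
go(.573,.0109,.15,-35)
crop('top',(200,180,345,300),'pics/c3.png',5)"
```

```text
clock: 5.03
position: [0.5751, 0.0172, 0.2096]
ee_rot: [2.785, 1.414, 0.018]
force: [-0.5, -0.7, -0.0]
width: 0.37
t 5.03 pos [0.5751 0.0172 0.2096] head -36.2 tilt -0.9998 F [-0.5 -0.7 -0. ] q [-0.62  0.44  0.68  1.81 -0.31  0.99 -0.45] w 34.0
shift [-0.16  0.02  1.49] turn -0.2
```

View pics/c3.png

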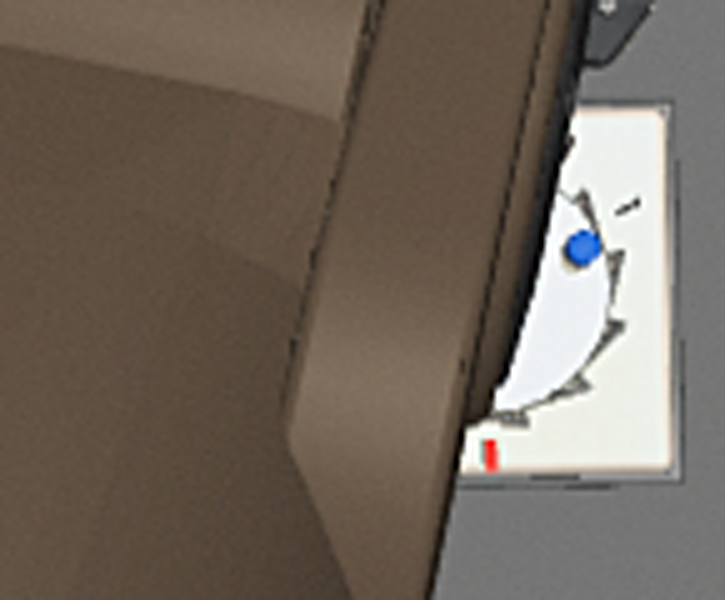

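The arm hides the pawl in the top view; I check the scene camera.

```bash
python3 -c "
from h import *
crop('scene',(205,145,355,260),'pics/c4.png',5)"
```

```text
(no output)
```

View pics/c4.png

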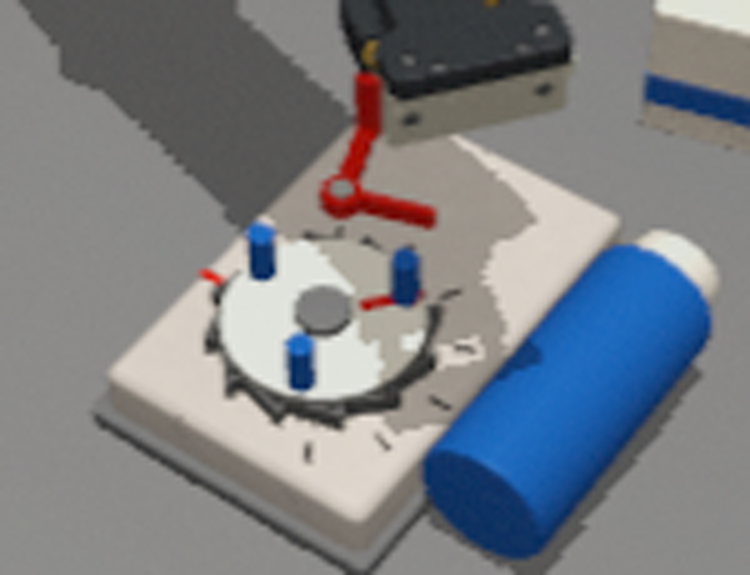

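The pawl is now out: its post is at crop (368,85) and the nose is clear of the teeth. The arrow peg is at (405,252). I check the peg position against this camera.

```bash
python3 -c "
from h import *
f=lambda u,v,z:print(ray('scene',(205+(u+.5)/5-.5,145+(v+.5)/5-.5),z).round(4))
f(405,252,.086);f(261,230,.086);f(300,342,.086);f(323,300,.065)"
python3 -m jog '[34,-0.1,0,0.6,0,34,0,0,0.5,0,34,0,0,0.1,0]'
python3 -c "
from h import *
go(.573,.0109,.15,-35)"
```

```text
[0.5728 0.0174 0.086 ]
[ 0.5109 -0.0121  0.086 ]
[ 0.5672 -0.0537  0.086 ]
[ 0.5491 -0.0147  0.065 ]
clock: 5.38
position: [0.5757, 0.0138, 0.1622]
ee_rot: [2.768, 1.443, 0.025]
force: [-1.0, -0.6, 0.5]
width: 0.371
t 5.38 pos [0.5757 0.0138 0.1622] head -34.9 tilt -0.9997 F [-1.  -0.6  0.5] q [-0.58  0.49  0.64  1.86 -0.36  0.89 -0.38] w 34.1
shift [-0.1  -0.02  0.3 ] turn 0.01
```

```bash

python3 -m jog '[34,-0.03,-0.05,0.6,0,34,0,0,0.6,0,34,0,0,0.3,0,34,0,0,0,0]'
python3 -c "
from h import *
go(.573,.0135,.097,-35)"
```

```text
clock: 5.72
position: [0.5759, 0.0135, 0.1012]
ee_rot: [2.761, 1.458, 0.027]
force: [-0.8, 0.8, 0.7]
width: 0.368
t 5.72 pos [0.5759 0.0135 0.1012] head -34.3 tilt -0.9997 F [-0.8  0.8  0.7] q [-0.53  0.56  0.58  1.91 -0.42  0.76 -0.32] w 33.8
shift [-0.04 -0.06  0.1 ] turn 0.11
```

```bash
cat >>h.py <<'E'
H=np.array([.550,-.0185])
def orb(phi,lead=.006):
    a=np.radians(phi); p=H+.04*np.array([np.cos(a),np.sin(a)])+lead*np.array([-np.sin(a),np.cos(a)])
    go(p[0],p[1],.097,phi-90)
    q=observe()["position"][:2]-H; h=R.from_rotvec(observe()["ee_rot"]).as_matrix()[:2,:2]
    print("tool-rel hub: radial %.1f tangential-ccw %.1f mm"%(1000*q@h[:,0],-1000*q@h[:,1]))
E
python3 -m jog '[26,-0.04,-0.1,0.05,0,26,0,-0.1,0,-0.5,26,0,-0.1,0,-1,26,0,-0.1,0,-1,26,0,-0.1,0,-1,26,0,-0.1,0,-1]'
python3 -c "
from h import *
orb(86)"
```

```text
clock: 6.22
position: [0.5563, 0.0223, 0.1045]
ee_rot: [2.316, 2.08, 0.026]
force: [0.0, -0.2, 0.1]
width: 0.284
t 6.22 pos [0.5563 0.0223 0.1045] head -6.1 tilt -0.9995 F [ 0.  -0.2  0.1] q [-0.47  0.51  0.45  1.96 -0.31  0.71  0.05] w 26.1
shift [-0.04 -0.24  0.18] turn -0.36
tool-rel hub: radial 41.2 tangential-ccw -1.9 mm
```

```bash

python3 -m jog '[26,-0.02,-0.1,0.12,-0.4,26,-0.01,-0.14,0.04,0,26,-0.01,-0.14,0.03,-1,26,-0.01,-0.14,0.03,-1,26,-0.01,-0.14,0.03,-1]'
python3 -c "
from h import *
orb(104)"
python3 -m jog '[26,-0.01,-0.13,0.03,-1,26,-0.01,-0.13,0.03,-1]'
python3 -c "
from h import *
orb(116)
crop('scene',(205,145,355,260),'pics/c5.png',5)"
```

```text
clock: 6.63
position: [0.5334, 0.0203, 0.1004]
ee_rot: [1.885, 2.463, 0.03]
force: [1.2, 0.7, 0.2]
width: 0.283
t 6.63 pos [0.5334 0.0203 0.1004] head 15.2 tilt -0.999 F [1.2 0.7 0.2] q [-0.4   0.46  0.34  2.02 -0.23  0.65  0.34] w 26.0
shift [-0.04  0.01  0.09] turn 0.19
tool-rel hub: radial 41.8 tangential-ccw 5.8 mm
clock: 6.8
position: [0.5244, 0.0163, 0.0998]
ee_rot: [1.604, 2.648, 0.027]
force: [1.6, -0.0, 0.2]
width: 0.286
t 6.8 pos [0.5244 0.0163 0.0998] head 27.6 tilt -0.9988 F [ 1.6 -0.   0.2] q [-0.35  0.44  0.28  2.04 -0.18  0.63  0.52] w 26.2
shift [-0.06  0.04  0.07] turn 0.27
tool-rel hub: radial 42.7 tangential-ccw 6.6 mm
```

View pics/c5.png

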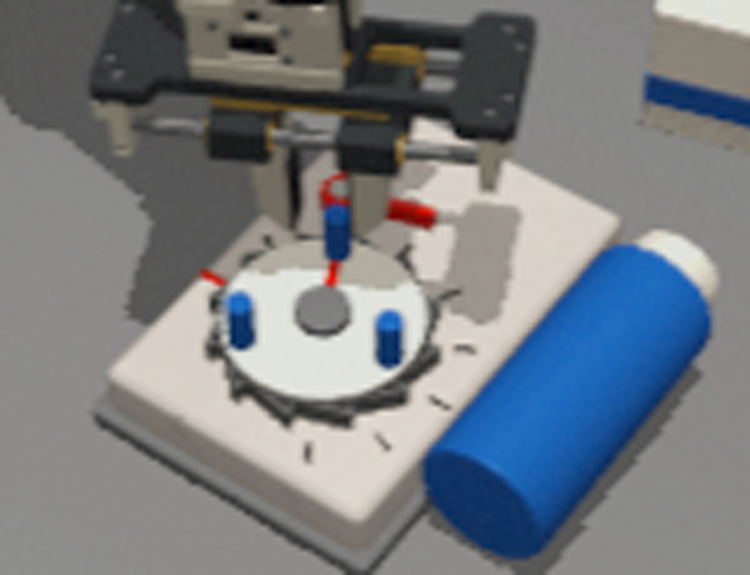

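The arrow peg at crop (335,215) sits between the fingers and the dial is turning back. I continue.

```bash

python3 -m jog '[26,-0.06,-0.12,0.06,-1,26,-0.03,-0.12,0.02,-1,26,-0.02,-0.12,0.02,-1,26,-0.02,-0.12,0.02,-1,26,-0.02,-0.12,0.02,-1]'
python3 -c "
from h import *
orb(148)"
```

```text
clock: 7.27
position: [0.5106, -0.0038, 0.0978]
ee_rot: [0.848, 2.969, 0.01]
force: [1.2, 0.3, 0.2]
width: 0.279
t 7.27 pos [ 0.5106 -0.0038  0.0978] head 58.2 tilt -0.9986 F [1.2 0.3 0.2] q [-0.2   0.42  0.13  2.07 -0.07  0.6   0.98] w 25.6
shift [-0.03  0.06  0.02] turn 0.03
tool-rel hub: radial 41.2 tangential-ccw 8.3 mm
```

```bash

python3 -m jog '[26,-0.03,-0.1,0.02,-1,26,-0.02,-0.11,0.02,-1,26,-0.02,-0.11,0.02,-1,26,-0.02,-0.08,0.01,-0.7,26,-0.01,-0.05,0,-0.5]'
python3 -c "
from h import *
orb(178)
crop('scene',(205,145,355,260),'pics/c6.png',5)"
```

```text
clock: 7.68
position: [0.5082, -0.0232, 0.0986]
ee_rot: [0.172, 3.08, -0.01]
force: [1.1, 0.6, -0.2]
width: 0.286
t 7.68 pos [ 0.5082 -0.0232  0.0986] head 83.6 tilt -0.9984 F [ 1.1  0.6 -0.2] q [-0.07  0.42  0.    2.07  0.02  0.6   1.37] w 26.3
shift [-0.04  0.01  0.04] turn -0.73
tool-rel hub: radial 41.0 tangential-ccw 9.3 mm
```

View pics/c6.png

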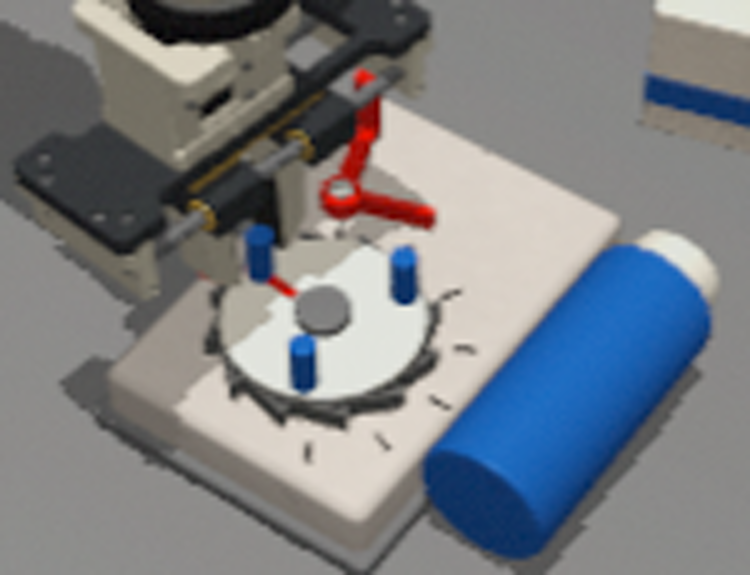

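The pegs look turned back by about 120 degrees, with the arrow peg at (259,235). I press gently towards the stop and watch the force.

```bash

for i in 1 ; do python3 -m jog '[26,-0.03,-0.06,0.02,-0.3,26,0,-0.06,0,-0.3]';  python3 -m jog '[26,0,-0.06,0,0]'; python3 -m jog '[26,0,-0.06,0,0]'; python3 -m jog '[26,0,-0.06,0,0]'; done
python3 -c "
from h import *
orb(178)"
```

```text
clock: 7.9
position: [0.5095, -0.0279, 0.099]
ee_rot: [0.083, 3.083, -0.012]
force: [3.0, 10.9, -7.0]
width: 0.285
clock: 7.98
position: [0.5095, -0.028, 0.0992]
ee_rot: [0.085, 3.082, -0.009]
force: [1.4, 13.3, -8.5]
width: 0.287
clock: 8.07
position: [0.5094, -0.0279, 0.0993]
ee_rot: [0.089, 3.082, -0.005]
force: [1.5, 8.6, -6.7]
width: 0.281
clock: 8.15
position: [0.5094, -0.0279, 0.0995]
ee_rot: [0.093, 3.082, -0.002]
force: [2.0, 7.5, -6.3]
width: 0.281
t 8.15 pos [ 0.5094 -0.0279  0.0995] head 86.5 tilt -0.9983 F [ 2.   7.5 -6.3] q [-0.04  0.42 -0.02  2.07  0.02  0.6   1.44] w 25.8
shift [-0.    0.12  0.06] turn -0.24
tool-rel hub: radial 39.9 tangential-ccw 11.9 mm
```

It is blocked at about 10 N with the peg at about 180 degrees, which fits the zero stop. I back off, lift clear and look from the top.

```bash

python3 -m jog '[26,0,0.12,0,0,26,0,0.05,0,0,26,0,0,-0.8,0,26,0,0,-0.9,0,26,0,0,-0.5,0,26,0,0,0,1,26,0,0,0,1,26,0,0,0,1,26,0,0,0,1,26,0,0,0,1,26,0,0,0,1,26,0,0,0,1]'
python3 -c "
from h import *
go(.47,.22,.2,1)"
```

```text
clock: 9.15
position: [0.505, -0.0199, 0.1968]
ee_rot: [1.286, 2.802, 0.033]
force: [-0.1, 0.6, 0.5]
width: 0.281
t 9.15 pos [ 0.505  -0.0199  0.1968] head 40.8 tilt -0.9981 F [-0.1  0.6  0.5] q [-0.19  0.27  0.15  1.99 -0.04  0.83  0.69] w 25.8
shift [ 5.11  3.25 -0.16] turn 6.63
```

```bash

python3 -m jog '[40,0,0,0,1,40,0,0,0,1,40,0,0,0,1,40,0,0,0,1,40,0,0,0,1,40,0,0,0,1,40,0,0,0,0.7,40,0.8,-0.2,0,0,40,1,-0.2,0,0,40,1,-0.2,0,0,40,1,-0.2,0,0,40,1,-0.2,0,0,40,1,0,0,0,40,0,0,0,0]'
python3 -c "
from h import *
go(.4885,.098,.2,1)
crop('top',(200,180,345,300),'pics/c7.png',5)"
```

```text
clock: 10.32
position: [0.4809, 0.2202, 0.2002]
ee_rot: [2.278, 2.084, 0.075]
force: [0.1, 0.8, -0.1]
width: 0.439
t 10.32 pos [0.4809 0.2202 0.2002] head -5.1 tilt -0.9974 F [ 0.1  0.8 -0.1] q [-0.73  0.3   0.22  1.94 -0.03  0.85 -0.59] w 40.3
shift [-3.03  0.46  0.04] turn -1.01
```

View pics/c7.png

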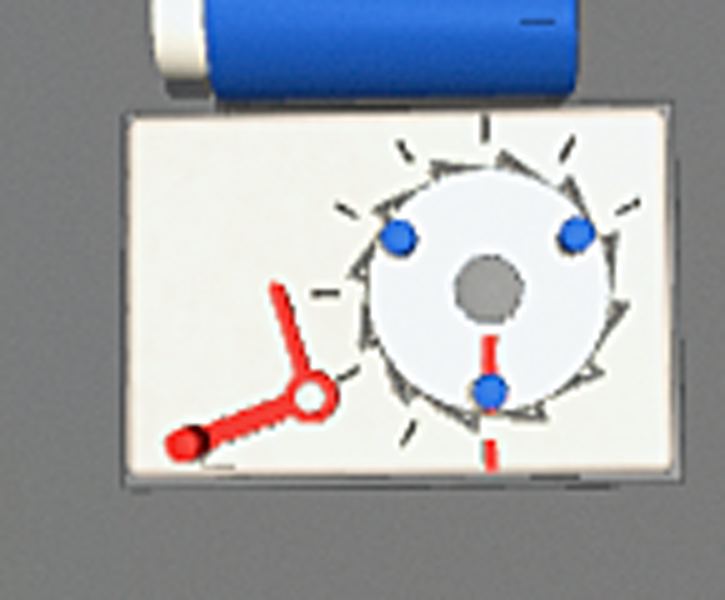

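The dial is at zero: the arrow peg (489,392) and arrow line up with the red tick (490,455). The pawl is out, with its post at (187,442).

```bash

python3 -c "
from h import *
print(ray('top',(237.0,268.0),.086))"
python3 -m jog '[40,-0.6,0.1,0,-1,40,-0.8,0.1,0.2,0,40,-0.8,0.1,0.3,0,40,-0.6,0.1,0.3,0,40,0,0,0.3,0,40,0,0,0,0]'
python3 -c "
from h import *
go(.488,.096,.097,1)"
```

```text
[0.49047514 0.09412363 0.086     ]
clock: 10.87
position: [0.5, 0.0987, 0.1592]
ee_rot: [2.168, 2.189, 0.071]
force: [-0.1, 0.6, -0.0]
width: 0.431
t 10.87 pos [0.5    0.0987 0.1592] head 0.6 tilt -0.9971 F [-0.1  0.6 -0. ] q [-0.5   0.32  0.23  2.04 -0.06  0.72 -0.23] w 39.6
shift [-0.05 -0.42  1.53] turn -0.07
```

```bash

python3 -m jog '[40,-0.05,-0.3,0.1,0,40,0,0,0.4,0,40,0,0,0.5,0,40,0,-0.05,0.4,0,40,0,0,0.1,0,40,0,0,0,0]'
python3 -c "
from h import *
go(.490,.096,.097,1)"
```

```text
clock: 11.37
position: [0.4918, 0.093, 0.1008]
ee_rot: [2.18, 2.172, 0.076]
force: [-0.6, 0.4, 0.7]
width: 0.433
t 11.37 pos [0.4918 0.093  0.1008] head -0.2 tilt -0.9968 F [-0.6  0.4  0.7] q [-0.48  0.4   0.21  2.12 -0.09  0.57 -0.22] w 39.7
shift [ 0.08 -0.05  0.09] turn -0.2
```

```bash

python3 -m jog '[40,0.05,0.15,0.08,0,40,0,0.2,0,0,40,0,0.2,0,0,40,0,0.2,0,0,40,0,0.2,0,0,40,0,0.05,0,0]'
python3 -c "
from h import *
go(.528,.096,.097,1)"
```

```text
clock: 11.87
position: [0.5354, 0.0962, 0.104]
ee_rot: [2.181, 2.173, 0.076]
force: [-9.0, 1.4, 0.5]
width: 0.434
t 11.87 pos [0.5354 0.0962 0.104 ] head -0.2 tilt -0.9969 F [-9.   1.4  0.5] q [-0.45  0.45  0.21  2.01 -0.1   0.62 -0.19] w 39.9
shift [-0.   -0.2   0.16] turn -0.2
```

```bash

python3 -m jog '[40,0,-0.2,0,0,40,0,0,0,0,40,0,0,-0.8,0,40,0,0,-0.9,0,40,0,0,-0.6,0,40,0,0,0,-1,40,0,0,0,-1,40,0,0,0,-1,40,0,0,0,-1,40,0,0,0,-1,40,0,0,0,-1,40,0,0,0,-1,40,0,0,0,-1,40,0,0,0,-1,40,0,0,0,-1,40,0,0,0,-1,40,0,0,0,-1,40,0,0,0,-1,40,0,0,0,-1,40,0,0,0,-1]'
python3 -c "
from h import *
go(.510,-.0205,.2,90)
crop('scene',(205,145,355,260),'pics/c8.png',5)"
```

```text
clock: 13.53
position: [0.528, 0.0951, 0.2074]
ee_rot: [-0.097, 3.036, -0.015]
force: [0.2, 0.1, -0.5]
width: 0.434
t 13.53 pos [0.528  0.0951 0.2074] head 93.6 tilt -0.9946 F [ 0.2  0.1 -0.5] q [-0.23  0.29 -0.09  1.92  0.09  0.84  1.26] w 39.9
shift [ 0.65 -2.85  0.16] turn 0.6
```

View pics/c8.png

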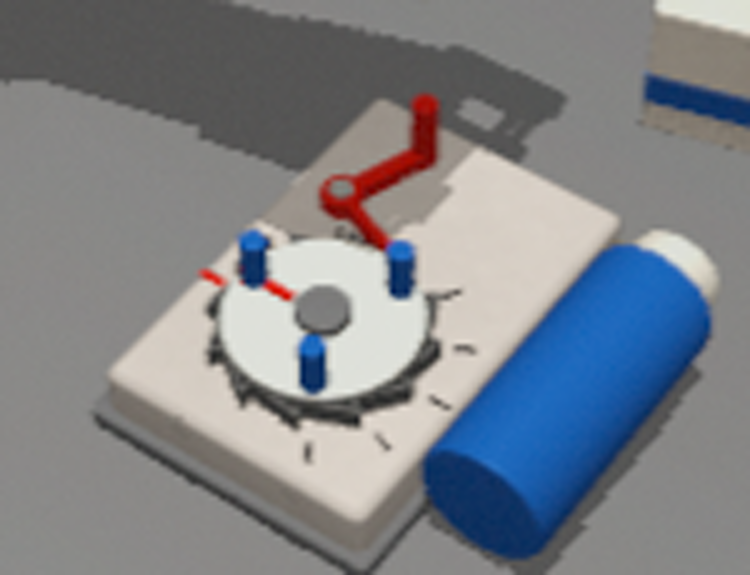

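The pawl is in (post at (425,105), nose at the rim). The dial is still at zero, with the arrow peg at (253,240).

```bash

python3 -m jog '[30,0.15,-0.7,0,0.6,30,0.15,-0.75,0,0,30,0.15,-0.7,0.2,0,30,0.15,-0.5,0.3,0,30,0,0,0.3,0,30,0,0,0,0]'
python3 -c "
from h import *
go(.510,-.0205,.097,90)
print(R.from_rotvec(observe()['ee_rot']).as_matrix()[:,2])"
```

```text
clock: 14.08
position: [0.5125, -0.0154, 0.1758]
ee_rot: [0.01, 3.027, -0.007]
force: [0.9, 0.8, 0.5]
width: 0.328
t 14.08 pos [ 0.5125 -0.0154  0.1758] head 89.6 tilt -0.9934 F [0.9 0.8 0.5] q [-0.05  0.28 -0.05  2.03  0.04  0.72  1.44] w 30.1
shift [ 0.29 -0.12  1.95] turn -0.07
[ 0.11452392 -0.00511551 -0.99340732]
```

```bash

python3 -m jog '[30,0.1,-0.1,0.5,0,30,0.1,0,0.6,0,30,0.1,0,0.6,0,30,0,0,0.15,0,30,0,0,0,0]'
python3 -c "
from h import *
go(.508,-.0205,.096,90)"
```

```text
clock: 14.5
position: [0.5129, -0.0192, 0.1028]
ee_rot: [0.026, 3.018, -0.006]
force: [-0.4, -0.8, 0.2]
width: 0.331
t 14.5 pos [ 0.5129 -0.0192  0.1028] head 89.0 tilt -0.9924 F [-0.4 -0.8  0.2] q [-0.05  0.39 -0.04  2.11  0.06  0.52  1.42] w 30.3
shift [ 0.14 -0.03  0.15] turn -0.16
```

```bash

python3 -m jog '[30,0.1,0.1,0.13,0,30,0,0.1,0,0.5,30,0,0.1,0.02,1]'
python3 -c "
from h import *
orb(175,-.008)"
python3 -m jog '[30,-0.01,0.1,0.02,1,30,-0.01,0.1,0.02,1]'
python3 -c "
from h import *
orb(163,-.008)"
```

```text
clock: 14.75
position: [0.5116, -0.0065, 0.0986]
ee_rot: [0.267, 3.003, 0.01]
force: [-0.3, -0.3, 1.4]
width: 0.327
t 14.75 pos [ 0.5116 -0.0065  0.0986] head 79.9 tilt -0.992 F [-0.3 -0.3  1.4] q [-0.11  0.39  0.01  2.12  0.03  0.5   1.27] w 30.0
shift [ 0.02 -0.02  0.04] turn -0.85
tool-rel hub: radial 39.6 tangential-ccw -5.0 mm
clock: 14.92
position: [0.5153, 0.0024, 0.0995]
ee_rot: [0.596, 2.955, 0.033]
force: [0.1, -0.6, -0.7]
width: 0.327
t 14.92 pos [0.5153 0.0024 0.0995] head 67.4 tilt -0.9917 F [ 0.1 -0.6 -0.7] q [-0.18  0.39  0.07  2.12 -0.02  0.5   1.08] w 30.0
shift [ 0.02 -0.05  0.06] turn -0.94
tool-rel hub: radial 39.8 tangential-ccw -5.9 mm
```

```bash
cat >>h.py <<'E'
def dial(im=None,off=(205,145),s=1):
    if im is None: im=get_image("scene")[145:260,205:355,::-1]
    b,g,r=[im[:,:,i].astype(int) for i in range(3)]
    m=((b>1.6*g)&(b>2*r)&(b>60)).astype(np.uint8)
    n,l,st,c=cv2.connectedComponentsWithStats(m)
    for i in range(1,n):
        if 15*s*s<st[i,4]<150*s*s:
            p=ray("scene",(off[0]+(c[i,0]+.5)/s-.5,off[1]+(c[i,1]+.5)/s-.5),.074)
            d=p[:2]-[.5500,-.0155]; print("peg area",st[i,4]//(s*s),c[i].round(1),"r %.1f ang %.1f"%(1000*np.hypot(*d),np.degrees(np.arctan2(d[1],d[0]))%360))
E
python3 -c "
from h import *
for f in ('c8','c6','c4'): print(f); dial(cv2.imread('pics/%s.png'%f),s=5)
print('now'); dial()"
```

```text
c8
peg area 92 [698.5 100.7] r 220.8 ang 70.6
peg area 42 [253.2 257.5] r 38.5 ang 186.2
peg area 41 [400.1 267.9] r 38.1 ang 57.2
peg area 43 [312.1 363. ] r 43.6 ang 301.6
c6
peg area 91 [698.4 100.7] r 220.8 ang 70.6
peg area 46 [259.9 249.9] r 38.8 ang 178.0
peg area 39 [403.9 275.6] r 38.5 ang 49.7
peg area 41 [302.9 362.1] r 43.7 ang 296.0
c4
peg area 91 [698.3 100.7] r 220.8 ang 70.6
peg area 41 [260.9 251.7] r 37.7 ang 178.9
peg area 42 [405.2 277. ] r 38.9 ang 48.2
peg area 38 [300.1 362.4] r 44.1 ang 294.5
now
peg area 97 [139.   19.8] r 220.1 ang 70.6
peg area 34 [55.7 47.7] r 36.6 ang 161.1
peg area 39 [81.5 58.6] r 40.2 ang 32.2
peg area 45 [55.2 70.7] r 43.6 ang 280.3
```

```bash
python3 -m jog '[30,0,0,0,0,30,0,0,0,0]'
python3 -c "
from h import *
orb(163,-.008); dial()"
```

```text
clock: 15.13
position: [0.5168, 0.0052, 0.1013]
ee_rot: [0.597, 2.951, 0.036]
force: [0.3, 0.3, -0.8]
width: 0.326
t 15.13 pos [0.5168 0.0052 0.1013] head 67.3 tilt -0.9912 F [ 0.3  0.3 -0.8] q [-0.18  0.39  0.07  2.12 -0.02  0.5   1.07] w 29.9
shift [ 0.03 -0.13  0.1 ] turn -0.95
tool-rel hub: radial 39.5 tangential-ccw -9.1 mm
peg area 96 [139.1  19.8] r 220.1 ang 70.6
peg area 38 [57.3 46.9] r 36.8 ang 154.3
peg area 42 [81.4 60. ] r 40.6 ang 26.3
peg area 45 [53.8 70.3] r 44.4 ang 275.8
```

Click 1 is done: the dial is at about 30 degrees and there is no force. Now click 2.

```bash

python3 -m jog '[30,0.0,0.08,0.1,1,30,0,0.1,0.03,1,30,0,0.1,0.03,1,30,0,0.1,0.03,1]'
python3 -c "
from h import *
orb(138,-.008);dial()"
```

```text
clock: 15.52
position: [0.526, 0.0161, 0.0964]
ee_rot: [1.206, 2.765, 0.078]
force: [-0.5, -1.1, 0.3]
width: 0.329
t 15.52 pos [0.526  0.0161 0.0964] head 43.1 tilt -0.991 F [-0.5 -1.1  0.3] q [-0.3   0.41  0.19  2.11 -0.12  0.5   0.73] w 30.2
shift [-0.03 -0.04 -0.02] turn -0.81
tool-rel hub: radial 41.6 tangential-ccw -6.1 mm
peg area 94 [139.2  19.9] r 220.3 ang 70.5
peg area 47 [62.1 45.8] r 36.5 ang 135.7
peg area 40 [79.6 64.3] r 41.1 ang 7.2
peg area 43 [49.7 67.2] r 43.6 ang 258.6
```

```bash

python3 -m jog '[30,-0.02,0.03,0,0,30,0,0,0,0]'
python3 -c "
from h import *
orb(138,-.008);dial()"
```

```text
clock: 15.73
position: [0.5282, 0.0173, 0.0968]
ee_rot: [1.205, 2.765, 0.079]
force: [0.3, 0.1, -0.2]
width: 0.326
t 15.73 pos [0.5282 0.0173 0.0968] head 43.2 tilt -0.9909 F [ 0.3  0.1 -0.2] q [-0.3   0.42  0.19  2.1  -0.12  0.5   0.73] w 29.9
shift [-0.01 -0.1  -0.01] turn -0.81
tool-rel hub: radial 41.0 tangential-ccw -8.6 mm
peg area 96 [139.2  19.9] r 220.4 ang 70.5
peg area 51 [63.7 45.9] r 36.0 ang 130.0
peg area 46 [48.9 66.2] r 43.2 ang 254.0
peg area 46 [79.1 65.3] r 41.7 ang 2.8
```

```bash

python3 -m jog '[30,0,0,0,0,30,0,0,0,0]'
python3 -c "
from h import *
dial()"
python3 -m jog '[30,-0.02,0.03,0.02,0.5,30,0,0,0,0,30,0,0,0,0]'
python3 -c "
from h import *
orb(138,-.008);dial()"
```

```text
clock: 15.95
position: [0.5279, 0.0167, 0.097]
ee_rot: [1.198, 2.768, 0.079]
force: [0.6, 0.4, 0.5]
width: 0.329
peg area 96 [139.2  19.9] r 220.3 ang 70.6
peg area 48 [63.9 45.8] r 36.2 ang 129.3
peg area 46 [48.9 66.2] r 43.2 ang 254.0
peg area 46 [79.1 65.3] r 41.7 ang 2.8
clock: 16.25
position: [0.5291, 0.0163, 0.0965]
ee_rot: [1.269, 2.738, 0.084]
force: [-0.6, -0.2, -0.7]
width: 0.328
t 16.25 pos [0.5291 0.0163 0.0965] head 40.5 tilt -0.9909 F [-0.6 -0.2 -0.7] q [-0.3   0.42  0.2   2.1  -0.14  0.5   0.7 ] w 30.2
shift [ 0.01 -0.1  -0.02] turn -1.25
tool-rel hub: radial 39.9 tangential-ccw -6.7 mm
peg area 96 [139.1  19.9] r 220.2 ang 70.6
peg area 53 [63.7 45.8] r 36.3 ang 130.0
peg area 47 [48.9 66.1] r 43.0 ang 253.6
peg area 47 [79.  65.4] r 41.7 ang 2.5
```

```bash

python3 -m jog '[30,0,0.1,0.03,1,30,0,0.05,0.02,0]'
python3 -c "
from h import *
orb(125,-.008);dial()"
```

```text
clock: 16.47
position: [0.5336, 0.0194, 0.0952]
ee_rot: [1.414, 2.669, 0.093]
force: [-0.1, 0.8, 0.5]
width: 0.326
t 16.47 pos [0.5336 0.0194 0.0952] head 34.4 tilt -0.991 F [-0.1  0.8  0.5] q [-0.33  0.43  0.23  2.09 -0.16  0.5   0.61] w 30.0
shift [-0.01 -0.   -0.04] turn -0.09
tool-rel hub: radial 40.5 tangential-ccw -7.8 mm
peg area 97 [139.1  19.8] r 220.2 ang 70.6
peg area 52 [65.5 45.8] r 36.2 ang 123.3
peg area 44 [48.  64.7] r 42.5 ang 247.5
peg area 47 [78.  66.6] r 42.0 ang 356.6
```

Click 2 is done: the dial is at about 59 degrees. Now click 3.

```bash

python3 -m jog '[30,0,0.1,0.03,1,30,0,0.1,0.03,1,30,0,0.1,0.03,1]'
python3 -c "
from h import *
orb(110,-.008);dial()"
```

```text
clock: 16.77
position: [0.5436, 0.0242, 0.0928]
ee_rot: [1.808, 2.433, 0.117]
force: [0.0, -0.8, 0.8]
width: 0.327
t 16.77 pos [0.5436 0.0242 0.0928] head 16.9 tilt -0.9912 F [ 0.  -0.8  0.8] q [-0.4   0.45  0.32  2.07 -0.24  0.52  0.38] w 30.1
shift [-0.06  0.   -0.1 ] turn -0.51
tool-rel hub: radial 42.7 tangential-ccw -6.3 mm
peg area 97 [139.   19.8] r 220.1 ang 70.7
peg area 53 [69.6 46.2] r 37.0 ang 107.8
peg area 48 [46.6 61.1] r 41.8 ang 231.8
peg area 46 [75.  69.3] r 43.2 ang 342.8
```

```bash

python3 -m jog '[30,-0.04,0.1,-0.02,0.8,30,0,0,0,0,30,0,0,0,0]'
python3 -c "
from h import *
orb(106,-.008);dial()"
```

```text
clock: 17.07
position: [0.548, 0.0245, 0.0937]
ee_rot: [1.903, 2.363, 0.122]
force: [-1.0, -0.3, -0.5]
width: 0.328
t 17.07 pos [0.548  0.0245 0.0937] head 12.4 tilt -0.9913 F [-1.  -0.3 -0.5] q [-0.41  0.46  0.34  2.06 -0.26  0.53  0.32] w 30.1
shift [-0.05 -0.03 -0.09] turn -0.59
tool-rel hub: radial 42.5 tangential-ccw -7.2 mm
peg area 94 [139.1  19.9] r 220.1 ang 70.6
peg area 47 [72.1 46.8] r 37.5 ang 98.3
peg area 43 [46.7 59.3] r 40.8 ang 224.5
peg area 46 [73.  70.5] r 43.7 ang 335.2
```

The dial snapped ahead of the finger to about 82 degrees. I nudge it gently towards the middle of the click.

```bash

python3 -m jog '[30,-0.04,0.1,-0.05,0.8,30,0,0.05,0,0,30,0,0,0,0]'
python3 -c "
from h import *
orb(100,-.008);dial()"
```

```text
clock: 17.37
position: [0.553, 0.0239, 0.0964]
ee_rot: [1.99, 2.295, 0.128]
force: [-0.2, -0.1, 0.3]
width: 0.326
t 17.37 pos [0.553  0.0239 0.0964] head 8.2 tilt -0.9914 F [-0.2 -0.1  0.3] q [-0.43  0.46  0.36  2.05 -0.28  0.54  0.27] w 30.0
shift [-0.03 -0.05 -0.02] turn -0.3
tool-rel hub: radial 41.5 tangential-ccw -9.0 mm
peg area 94 [139.4  19.9] r 220.5 ang 70.4
peg area 47 [73.1 47.5] r 37.0 ang 93.4
peg area 44 [46.7 58.3] r 40.6 ang 220.4
peg area 43 [71.6 71.1] r 43.9 ang 330.6
```

```bash

python3 -m jog '[30,0,-0.06,0,0,30,0,0,0,0]'
python3 -c "
from h import *
orb(100,-.008);dial()"
python3 -m jog '[30,0,0,-0.5,0,30,0,0,-0.8,0,30,0,0,-1,0,30,0,0,-0.5,0,30,0.8,0,0,0,30,1,-0.2,0,0,30,1,-0.2,0,0,30,1,-0.2,0,0,30,1,-0.2,0,0,30,1,-0.2,0,0,30,0,0,0,0]'
python3 -c "
from h import *
go(.5,.2,.2,0);dial();crop('top',(200,180,345,300),'pics/c9.png',5)"
```

```text
clock: 17.58
position: [0.55, 0.0233, 0.0959]
ee_rot: [1.985, 2.299, 0.127]
force: [-0.6, 0.7, -0.4]
width: 0.327
t 17.58 pos [0.55   0.0233 0.0959] head 8.5 tilt -0.9914 F [-0.6  0.7 -0.4] q [-0.43  0.46  0.36  2.06 -0.28  0.54  0.27] w 30.0
shift [-0.03  0.02 -0.02] turn -0.25
tool-rel hub: radial 41.3 tangential-ccw -6.2 mm
peg area 96 [139.   19.8] r 220.0 ang 70.7
peg area 47 [73.1 47.5] r 37.0 ang 93.4
peg area 45 [46.6 58.4] r 40.7 ang 220.5
peg area 43 [71.6 71.1] r 43.9 ang 330.6
clock: 18.55
position: [0.4596, 0.2518, 0.2027]
ee_rot: [1.981, 2.298, 0.133]
force: [-0.4, 0.3, 0.7]
width: 0.327
t 18.55 pos [0.4596 0.2518 0.2027] head 8.5 tilt -0.9907 F [-0.4  0.3  0.7] q [-0.99  0.27  0.4   2.   -0.04  0.78 -0.43] w 30.0
shift [-1.43  0.79  0.21] turn 1.42
peg area 96 [139.2  19.9] r 220.4 ang 70.5
peg area 44 [73.3 47.7] r 36.7 ang 92.4
peg area 45 [46.6 58.4] r 40.7 ang 220.5
peg area 43 [71.6 71.1] r 43.9 ang 330.6
```

View pics/c9.png

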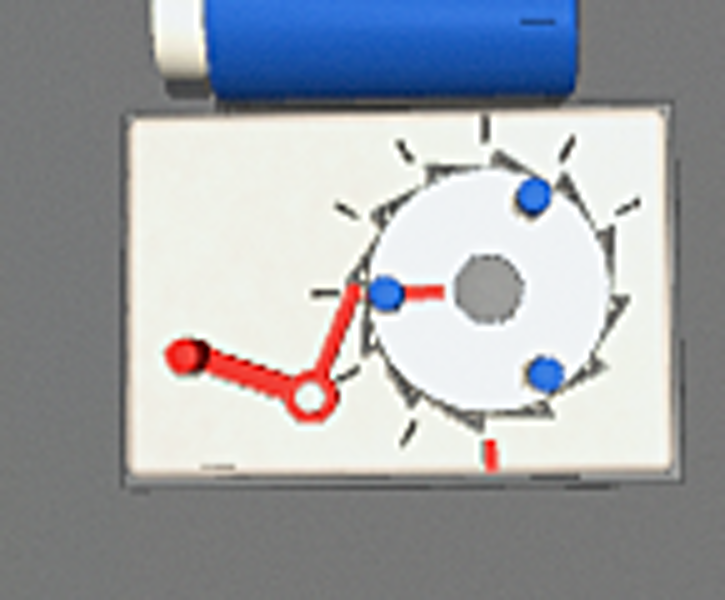

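The arrow lines up with the third tick (324,293) and the pawl is in. I compare the bystanders with the first pictures and hand in if they are unchanged.

```bash
python3 - <<'E'
from h import *
a=cv2.imread('pics/scene0.png').astype(int); b=get_image('scene')[:,:,::-1].astype(int)
ok=True
for n,(x0,y0,x1,y1) in dict(tumbler=(235,270,280,330),lotion=(172,240,204,282),carton=(332,132,372,175)).items():
    d=abs(a-b)[y0:y1,x0:x1].max(2); f=(d>40).mean(); print(n,round(f,3)); ok&=f<.03
if ok: sign_off(); print("signed off")
E
```

```text
tumbler 0.0
lotion 0.0
carton 0.004
the job is handed in; nothing more can be done
signed off
```

The dosing unit is set as asked, and I signed the job off at about 18.6 s of the 64 s allowed.

- **Order of work:** I flipped the pawl out and turned the dial back until it stopped on zero. I then flipped the pawl in and pushed one peg forward click by click, three times.
- **Zero:** the dial stopped under a push of about 11–13 N sideways (up to about 16 N in total). The top view then showed the arrow on the red tick.
- **Final position:** with the gripper clear, the top view shows the arrow on the third black tick and the pawl in.
- **Bystanders:** the tumbler, bottle and carton look unchanged against the first scene picture.
- **Forces:** the highest I read was about 16 N, against the 40 N limit. I only read the force at the end of each move.

Some readings did not agree:
- **Final angle:** peg tracking in the scene camera gave about 87° rather than 90°, while the top view shows the arrow on the tick. The two cameras differed by about 5 mm along y, so I trusted the top view more.
- **Starting angle:** the dial first read about 7° past its fourth click, in both cameras. I did not find out why.
- **Slow clicks:** the dial paused about 7° short on both the second and third clicks. Gentle pushes of the peg took it to about 59° and 87°.

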